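# Fit the citrus juicer's pulp screen and reamer and press it on

### The arm

A 6-joint arm with a two-finger parallel gripper is mounted at the origin on the work surface. World frame = base frame: x ahead of the robot, y to its left, z up, the work surface at z = 0. Lengths are in m, angles in degrees, forces in N, time in s.
With the tool pointing down it reaches from about 0.4 to 0.825 m from the base axis. Payload 7 kg.
Tool frame: the origin (TCP) lies midway between the tips of the shut fingers; the grasp point (between the pads) lies 19 mm behind it; z points along the fingers, y is the line along which they close (so a half turn about z gives the same grasp; the last joint's range is limited). The gripper opens to 88 mm and grips with 3 to 60 N. Pads are 19 mm wide; open, the fingers measure 130 mm over their backs; the gripper's body (78 mm by 193 mm) begins 47 mm behind the grasp point.
Start: joints at [16.507, 20.546, 0.682, 0, -70.136, -16.507], TCP at [0.675, -0, 0.227] pointing down, gripper open.
Joint ranges: [-176.03, 176.03], [-82.01, 121.73], [-58.28, 71.71], [-173.87, 95.51], [-174.79, -0.11], [-173.66, 173.66]. Speed limits (degrees/s): [136.94, 136.94, 172.46, 180, 180, 180].

### API

Orientations are given as [roll, pitch, yaw] about the fixed x, y, z axes, in that order (R = Rz(yaw) Ry(pitch) Rx(roll)).
In Python, from plant import ctrl gives the robot as it stands. The module is installed in compiled form; this text tells all that it offers.
- The arm moves only by the tool send_rows, never from a script. Its argument "plan" is a list that holds one entry, the list of rows, each a list of 6 numbers: the shift along the tool's x, y, z in shares of 40 cm (1.0 is 40 cm), then the turn, a rotation vector about the tool's x, y, z in a scale on which 1.0 is pi rad. A call has 1 to 8 rows; each row is the pose to reach, as a shift and turn from the pose commanded when the call began, along the tool's axes at that moment; what a row does not reach only later rows make up. A row lasts 1/12 s, in which the tool goes at most 41.7 mm and 7.16 degrees, less where a joint would pass 70% of its speed; a pose out of reach is approached as far as the arm can. Shift and turn numbers lie between -1 and 1, and a call with a number outside is refused. A call with a gripper value outside its range is refused whole. "fingers" is the opening, from 0 (shut) to 1 (fully open), set as the call begins (left out, the last holds). The fingers move at their own pace and stop on an object; the grip force is fixed at half the most. Time passes only in rows, so rows that repeat a pose let the fingers close. It gives the time, the measured TCP pose, the force, the opening and the grip force at its end, in the units of the state.
- ctrl.get_obs(): the state, without advancing time (a new reading comes with each control period).
- ctrl.snapshot(name): name is "scene" or "side" or "wrist"; returns a dict with "img" (384x512x3 uint8, red, green, blue), "K" (3x3 intrinsics, pixels), "pose" (4x4, takes a point from camera to world coordinates). Camera axes: x right, y down, z forward; pixel columns grow to the right and rows downward; lengths in m; the calibration is good to about 2 mm. The wrist camera is an equidistant fisheye: a pixel r from the principal point sees the ray r / f radians off the axis. A picture is of the moment at which its call begins. There is no depth.
- ctrl.close_job(): hands the job in; it is judged then, once.
The state is a dict: "clock": time; "joint_pos": joint angles; "qvel": joint speeds; "tau": joint torques, N m; "tool_pos": TCP position; "orientation": TCP orientation; "force": force on the tool from outside, world axes, zero at the start; "moment": the same for the moment, N m; "opening": finger opening in m; "gripper_force": force on a finger pad.
Only numpy, scipy, OpenCV 4.12 (cv2) and the standard library are available. Lean on these libraries where they do the work, as an engineer would, in place of code of your own. Each camera call takes 0.05 s, during which the arm holds its last target. There are 200 camera calls.

### The job

Get the citrus juicer ready: lay the white pulp screen flat in the juicer's bowl, collar up, and let go of it, then take the orange reamer by its fin, turn it until its slots mesh with the red splined drive, slide it fully home and push the sprung drive down by more than two thirds of its travel. Finish while still gripping the reamer and holding the drive pressed down - do not let go. Leave the kettle, sugar jar, cup, saucer and stirring stick where they are.

Things in the scene. Friction and masses are not known exactly. Their poses are not given: they have to be found in the camera images.
- juicer: White citrus juicer fixed to the counter. Steel bowl: outside diameter 130 mm, inside 120, rim 90 mm above the counter; inside, four ribs (42 to 60 mm from the centre, at 45 degrees to x and y) end at height 78 mm: the screen lies on them. The red drive stands in the middle. Origin: centre of the underside, on the counter; z up; -x points to the spout (96 mm out, up to 73 mm high).
- drive (a joint): How far the juicer's drive spindle is pressed down: 0 = up (rest), 0.010 m = bottom stop. Spring: about 2.7 N to start moving, 10.7 N at the stop (800 N/m); springs back when let go. It does not turn.
- drive_top (a point): Centre of the top of the red drive, 112 mm above the counter at rest, moving down with it. Its head is an upright cross of two blades along the juicer's x and y axes, each 25 mm long, 5 mm thick, 24 mm tall; the top 5 mm is a lead-in 21 mm long, 3.4 mm thick. Below it a round 16 mm shaft. Axes as the juicer's.
- screen: Loose white pulp screen, 80 g: round sheet 110 mm across, 4 mm thick, with a 51 mm hole and round it an upright collar, outside diameter 58 mm, wall 3.5 mm, top 26 mm above the underside; take it across the collar, any yaw. Lies on the counter, collar up. Origin: centre of the underside; z up. Laid in the bowl its origin is 78 mm above the counter, with 5 mm of play all round.
- reamer: Loose orange reamer, 110 g, standing upright. Hub 39 mm across to height 26 mm (passes through the screen's collar); ribbed cone 72 mm across at 26 to 30 mm, 22 mm at 50 mm; above, up to 84 mm, a grip fin 34 mm long along its x, 12 mm thick along its y. Origin: centre of the underside; z up. The cone stays clear of the screen even with the drive fully down.
- socket (a point): Centre of the mouth of the socket under the reamer's hub (same point and axes as the reamer's origin): a cross of slots along the reamer's x and y, 8 mm wide, 20 mm deep, that fits the drive's cross in any of four quarter turns. Fully home it is 20 mm below the drive's top (92 mm above the counter with the drive up); unmeshed it stops level with the drive's top.
- kettle: Bystander: brushed steel kettle on a black foot 156 mm across, 213 mm tall, black handle. Origin: centre of the underside.
- sugar_jar: Bystander: glass sugar jar with clamp latch, 90 mm across, 118 mm tall. Origin: centre of the underside.
- cup: Bystander: empty blue ceramic cup, 80 mm across, 75 mm tall. Origin: centre of the underside.
- saucer: Bystander: yellow melamine saucer, 140 mm across, 18 mm tall. Origin: centre of the underside.
- stick: Bystander: wooden stirring stick lying on the counter, 180 x 10 x 4 mm, long along its x. Origin: centre of the underside.

How it is judged:
By the outcome, as a careful person would: the job done as asked, in the order asked, and still so for the second after the job is handed in, while the arm keeps its last pose, push and grip.
It also fails if it takes over 56 s, if anything falls off the work surface, if the arm or the gripper's body presses on something with over 40 N, if the wrist force passes 120 N, or if a joint passes its speed limit or range.

## Working session

There is one attempt and no reset: what is moved stays moved. The work goes in short steps, Python scripts to look and compute and a tool call to move; the robot and the scene stay as the last step left them, time stands still between calls to the robot, and variables do not carry over. Pictures are saved under pics/ and viewed, at most 10 in all, crops included, and the job is handed in when it is done.

Besides the shell and the picture viewer there is one more tool, called after "Request:" as name([rows], argument=value, ...), one row to a line, values as JSON. send_rows: Moves the arm, as the interface text tells. Its arguments: {"type":"object","properties":{"plan":{"type":"array","items":{"type":"array","items":{"type":"array","items":{"type":"number"}}}},"fingers":{"type":"number"}},"required":["plan"]}

```bash
mkdir -p pics; python3 - <<'E'
from plant import ctrl
import cv2,numpy as np
o=ctrl.get_obs(); print({k:np.round(o[k],3).tolist() for k in o})
ims=[]
for n in ["scene","side","wrist"]:
    s=ctrl.snapshot(n); np.savez(f"pics/{n}0.npz",**s); print(n,np.round(s["K"],1).tolist(),np.round(s["pose"],3).tolist())
    cv2.imwrite(f"pics/{n}0.png",s["img"][:,:,::-1]); ims.append(s["img"][:,:,::-1])
cv2.imwrite("pics/sc0big.png",cv2.resize(ims[0],(800,600)))
E
```

```text
{'clock': 0.0, 'joint_pos': [16.509, 20.592, 0.632, -0.02, -70.135, -16.508], 'qvel': [-0.017, -0.017, -0.034, 0.038, 0.032, -0.007], 'tau': [-0.001, -58.273, 29.306, 6.997, 0.007, -0.0], 'tool_pos': [0.674, -0.0, 0.226], 'orientation': [179.904, -0.009, -90.006], 'force': [-0.537, -0.528, 0.301], 'moment': [0.04, -0.025, 0.041], 'gripper_force': 0.0, 'opening': 0.088}
scene [[369.0, 0.0, 259.5], [0.0, 369.0, 185.6], [0.0, 0.0, 1.0]] [[-0.029, 0.724, -0.689, 1.298], [0.999, 0.009, -0.033, 0.029], [-0.018, -0.69, -0.724, 0.865], [0.0, 0.0, 0.0, 1.0]]
side [[433.7, 0.0, 261.7], [0.0, 433.7, 193.6], [0.0, 0.0, 1.0]] [[0.999, -0.029, 0.036, 0.534], [-0.046, -0.595, 0.802, -1.011], [-0.002, -0.803, -0.596, 0.821], [0.0, 0.0, 0.0, 1.0]]
wrist [[297.3, 0.0, 252.5], [0.0, 297.3, 192.1], [0.0, 0.0, 1.0]] [[-1.0, 0.0, -0.001, 0.675], [0.0, 0.956, 0.294, -0.081], [0.001, 0.294, -0.956, 0.382], [0.0, 0.0, 0.0, 1.0]]
```

View pics/scene0.png

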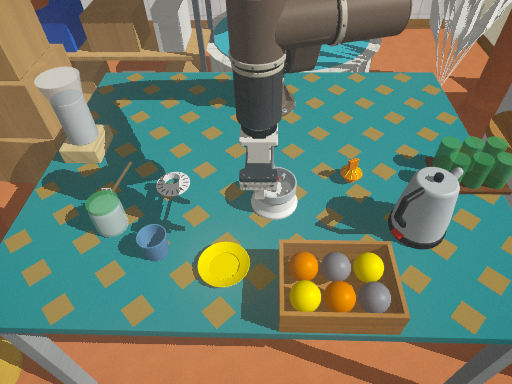

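View pics/side0.png

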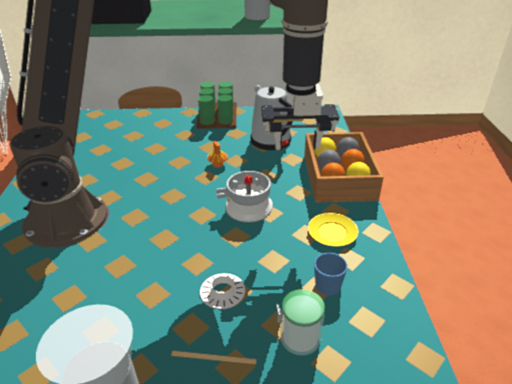

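View pics/wrist0.png

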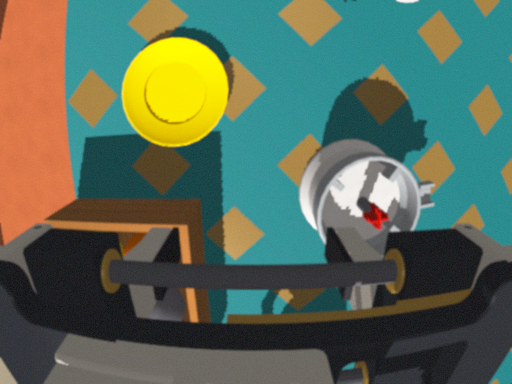

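The scene picture shows the screen at (173,184), the reamer at (351,171), and the juicer at (275,195) partly hidden by the gripper. The side picture shows the screen at (222,290), the reamer at (217,155) and the red drive at (249,180). In the wrist picture the drive is at (375,215) and the spout at (428,192).

```bash
cat > h.py <<'E'
import cv2,numpy as np
def load(f): return dict(np.load(f))
def rays(s,px,fish=False):
    px=np.atleast_2d(px).astype(float); K=s["K"]; a=(px-[K[0,2],K[1,2]])/[K[0,0],K[1,1]]
    if fish:
        r=np.linalg.norm(a,axis=1,keepdims=True)+1e-12
        d=np.hstack([a/r*np.sin(r),np.cos(r)])
    else: d=np.hstack([a,np.ones((len(a),1))])
    d=d/np.linalg.norm(d,axis=1,keepdims=True)
    return s["pose"][:3,3],d@s["pose"][:3,:3].T
def plane(s,px,z,fish=False):
    o,d=rays(s,px,fish); return (o+d*((z-o[2])/d[:,2:]))[:,:2]
def tri(*l):
    A=0;b=0
    for s,px,f in l:
        o,d=rays(s,px,f); P=np.eye(3)-np.outer(d[0],d[0]); A=A+P; b=b+P@o
    return np.linalg.solve(A,b)
def mask(s,kind,box):
    h=cv2.cvtColor(s["img"],cv2.COLOR_RGB2HSV).astype(int); H,S,V=h[...,0],h[...,1],h[...,2]
    m={"white":(S<60)&(V>140),"red":((H<5)|(H>174))&(S>170)&(V>90),"orange":(H>4)&(H<22)&(S>200)&(V>110)}[kind]
    o=np.zeros(m.shape,np.uint8); x0,y0,x1,y1=box; o[y0:y1,x0:x1]=m[y0:y1,x0:x1]
    n,l,st,_=cv2.connectedComponentsWithStats(o)
    return o
def pts(m): return np.argwhere(m)[:,::-1]
E
python3 - <<'E'
from h import *
sc,si,wr=[load(f"pics/{n}0.npz") for n in("scene","side","wrist")]
for s,b,n in((sc,(145,160,200,205),"scene"),(si,(190,265,255,315),"side")):
    p=plane(s,pts(mask(s,"white",b)),.004); c,r=cv2.minEnclosingCircle((p*1000).astype(np.float32)); print("screen",n,len(p),c,r)
o1=pts(mask(sc,"orange",(330,150,372,190)));o2=pts(mask(si,"orange",(200,135,235,172)))
print("reamer",o1.min(0),o1.max(0),o1.mean(0),o2.min(0),o2.max(0),o2.mean(0),tri((sc,o1.mean(0),0),(si,o2.mean(0),0)))
r1=pts(mask(si,"red",(235,165,262,195)));r2=pts(mask(wr,"red",(350,190,400,235)))
print("drive",len(r1),r1.mean(0),len(r2),r2.mean(0),tri((si,r1.mean(0),0),(wr,r2.mean(0),1)))
print("spout tip",plane(wr,[430,193],.07,1))
E
```

```text
screen scene 285 (463.8387145996094, -260.6956787109375) 89.81764221191406
screen side 758 (463.0380859375, -268.881591796875) 86.23506927490234
reamer [343 158] [361 182] [353.24747475 170.13131313] [209 142] [226 165] [217.16908213 155.95652174] [0.43439177 0.28964679 0.02888396]
drive 45 [248.02222222 179.6       ] 302 [375.43046358 216.4602649 ] [0.5403068  0.03379589 0.09827698]
spout tip [[0.4517926  0.01599759]]
```

Units first: shifts go in shares of 40 cm and turns go in shares of pi rad. So 26 cm / 40 = 0.65, 22 cm / 40 = 0.55.

Request:
send_rows([
  [[0.65, 0.55, 0, 0, 0, 0], [0.65, 0.55, 0, 0, 0, 0], [0.65, 0.55, 0, 0, 0, 0], [0.65, 0.55, 0, 0, 0, 0], [0.65, 0.55, 0, 0, 0, 0], [0.65, 0.55, 0, 0, 0, 0], [0.65, 0.55, 0, 0, 0, 0], [0.65, 0.55, 0, 0, 0, 0]],
], fingers=1)

```text
clock: 0.82
tool_pos: [0.4579, -0.2555, 0.2266]
orientation: [-180.0, 0.0, -90.0]
force: [0.8, -0.3, 0.0]
opening: 0.0877
gripper_force: 0.0
```

```bash
python3 - <<'E'
from plant import ctrl
from h import *
for n in ("wrist","scene"):
    s=ctrl.snapshot(n); np.savez(f"pics/{n}1.npz",**s); cv2.imwrite(f"pics/{n}1.png",s["img"][:,:,::-1])
E
```

```text
(no output)
```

View pics/wrist1.png

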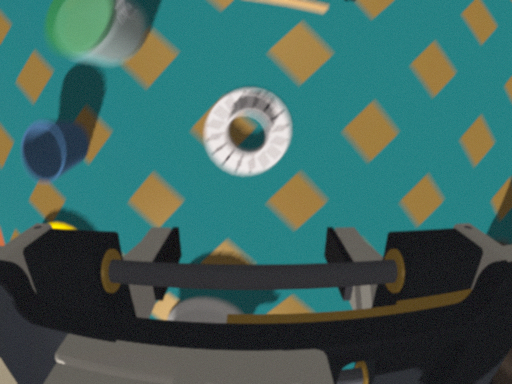

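The wrist view shows the screen clear of everything at about (248,132), with the jar at (85,25) and the cup at (50,150) to the left.

```bash
python3 - <<'E'
from h import *
s=load("pics/wrist1.npz"); img=s["img"]
h=cv2.cvtColor(img,cv2.COLOR_RGB2HSV); m=((h[...,1]<90)&(h[...,2]>100)).astype(np.uint8)
o=np.zeros_like(m); o[75:190,190:305]=m[75:190,190:305]
cs,_=cv2.findContours(cv2.morphologyEx(o,cv2.MORPH_OPEN,np.ones((3,3))),cv2.RETR_EXTERNAL,cv2.CHAIN_APPROX_NONE)
c=max(cs,key=cv2.contourArea)[:,0]; hull=cv2.convexHull(c)[:,0]
for z in(.004,):
    p=plane(s,hull,z,1)*1000
    A=np.c_[2*p,np.ones(len(p))]; q=np.linalg.lstsq(A,(p**2).sum(1),rcond=None)[0]; R=np.sqrt(q[2]+q[0]**2+q[1]**2)
    print(z,q[:2],R,cv2.minEnclosingCircle(p.astype(np.float32)))
# hole: teal/non-white inside
s=load("pics/scene1.npz"); r=pts(mask(s,"red",(250,160,300,215))); print(len(r),r.mean(0) if len(r) else 0)
si=load("pics/side0.npz");r1=pts(mask(si,"red",(235,165,262,195)))
if len(r): print(tri((s,r.mean(0),0),(si,r1.mean(0),0)))
E
```

```text
0.004 [ 469.57628179 -301.54200874] 60.14096204659629 ((473.17156982421875, -302.8489685058594), 65.66447448730469)
26 [275.11538462 178.19230769]
[0.53923711 0.03754773 0.09739914]
```

```bash
cat >> h.py <<'E'
from scipy.optimize import least_squares
def circ(p,r):
    f=lambda c:np.hypot(*(p-c).T)-r
    q=least_squares(f,np.median(p,0),loss="cauchy",f_scale=.001); return q.x,np.median(abs(f(q.x)))
def outer(m):
    cs,_=cv2.findContours(m,cv2.RETR_EXTERNAL,cv2.CHAIN_APPROX_NONE); return max(cs,key=cv2.contourArea)[:,0]
E
python3 - <<'E'
from h import *
s=load("pics/wrist1.npz")
for z in((.004),):
    m=mask(s,"white",(190,75,305,190)); c=outer(cv2.morphologyEx(m,cv2.MORPH_CLOSE,np.ones((5,5)))); print(c.min(0),c.max(0))
    hull=cv2.convexHull(c)[:,0]
    print(circ(plane(s,hull,z,1),.055))
    print(plane(s,[[248,132],[205,132],[292,132],[248,87],[248,176]],z,1))
sc=load("pics/scene1.npz"); m=mask(sc,"white",(150,165,195,205)); c=outer(cv2.morphologyEx(m,cv2.MORPH_CLOSE,np.ones((5,5)))); print(c.min(0),c.max(0));print(plane(sc,[[173,184]],.01))
si=load("pics/side0.npz"); print(plane(si,[[222,291]],.01)) 
o1=tri((s,[248,132],1),(si,[222,290],0)); print(o1)
E
```

```text
[202  87] [291 175]
(array([ 0.46687256, -0.29826347]), np.float64(0.0014389837834127284))
[[ 0.46383783 -0.30023355]
 [ 0.5190768  -0.30086312]
 [ 0.40754208 -0.30070711]
 [ 0.46376301 -0.35778087]
 [ 0.46399944 -0.24231639]]
[156 172] [189 200]
[[ 0.48032531 -0.29016668]]
[[ 0.46879673 -0.30723691]]
[ 0.46606846 -0.30004278  0.00494425]
```

In the tool's units: 14.5 cm / 40 = 0.3625, 13.5 cm / 40 = 0.3375.

Request:
send_rows([
  [[0.11, -0.015, 0.05, 0, 0, 0], [0.11, -0.015, 0.15, 0, 0, 0], [0.11, -0.015, 0.25, 0, 0, 0], [0.11, -0.015, 0.3375, 0, 0, 0], [0.11, -0.015, 0.3625, 0, 0, 0], [0.11, -0.015, 0.3625, 0, 0, 0], [0.11, -0.015, 0.3625, 0, 0, 0]],
])

```text
clock: 1.5
tool_pos: [0.4665, -0.2986, 0.0825]
orientation: [180.0, -0.0, -89.9]
force: [-0.5, -0.3, 1.3]
opening: 0.0874
gripper_force: 0.0
```

```bash
python3 - <<'E'
from plant import ctrl
from h import *
s=ctrl.snapshot("wrist"); np.savez("pics/wrist2.npz",**s); print(ctrl.get_obs()["tool_pos"],ctrl.get_obs()["clock"])
cv2.imwrite("pics/wrist2.png",s["img"][:,:,::-1])
E
```

```text
[ 0.46728253 -0.29879486  0.08348026] 1.55
```

View pics/wrist2.png

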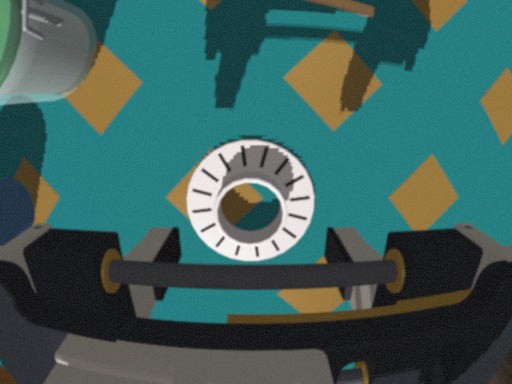

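The screen spans x 187–315 and y 139–260, with the collar around (252,210), between the fingers.

```bash
python3 - <<'E'
from h import *
s=load("pics/wrist2.npz")
m=mask(s,"white",(180,130,322,264)); c=outer(cv2.morphologyEx(m,cv2.MORPH_CLOSE,np.ones((7,7))))
print(c.min(0),c.max(0),circ(plane(s,cv2.convexHull(c)[:,0],.004,1),.055))
print(plane(s,[[187,200],[315,200],[250,139],[250,260]],.004,1))
E
```

```text
[186 140] [314 261] (array([ 0.46881355, -0.29690534]), np.float64(0.0004381074941290086))
[[ 0.52215927 -0.30063542]
 [ 0.41364278 -0.30075483]
 [ 0.46862286 -0.35172282]
 [ 0.46879789 -0.2432757 ]]
```

In the tool's units: 7.4 cm / 40 = 0.185, 7.2 cm / 40 = 0.18.

Request:
send_rows([
  [[-0.005, -0.005, 0.05, 0, 0, 0], [-0.005, -0.005, 0.1125, 0, 0, 0], [-0.005, -0.005, 0.1625, 0, 0, 0], [-0.005, -0.005, 0.18, 0, 0, 0], [-0.005, -0.005, 0.185, 0, 0, 0], [-0.005, -0.005, 0.185, 0, 0, 0]],
])

```text
clock: 2.05
tool_pos: [0.4689, -0.2967, 0.009]
orientation: [-179.9, -0.0, -90.0]
force: [1.2, -0.5, 0.5]
opening: 0.0875
gripper_force: 0.0
```

Request:
send_rows([
  [[0, 0, 0, 0, 0, 0], [0, 0, 0, 0, 0, 0], [0, 0, 0, 0, 0, 0], [0, 0, 0, 0, 0, 0], [0, 0, 0, 0, 0, 0], [0, 0, 0, 0, 0, 0]],
], fingers=0)

```text
clock: 2.55
tool_pos: [0.4679, -0.2966, 0.008]
orientation: [-180.0, -0.0, -90.0]
force: [0.0, 1.5, 3.4]
opening: 0.0573
gripper_force: 30.0
```

In the tool's units: -23 cm / 40 = -0.575, -22 cm / 40 = -0.55.

Request:
send_rows([
  [[0, 0, -0.05, 0, 0, 0], [0, 0, -0.125, 0, 0, 0], [0, 0, -0.225, 0, 0, 0], [0, 0, -0.325, 0, 0, 0], [0, 0, -0.425, 0, 0, 0], [-0.075, -0.0125, -0.5, 0, 0, 0], [-0.1625, -0.03, -0.55, 0, 0, 0], [-0.25, -0.05, -0.575, 0, 0, 0]],
])

```text
clock: 3.22
tool_pos: [0.4884, -0.1961, 0.2411]
orientation: [-179.7, -0.0, -90.1]
force: [2.3, -0.3, -0.8]
opening: 0.0578
gripper_force: 30.0
```

In the tool's units: -30 cm / 40 = -0.75, -28 cm / 40 = -0.7.

Request:
send_rows([
  [[-0.1, -0.0175, 0, 0, 0, 0], [-0.2, -0.035, 0, 0, 0, 0], [-0.3, -0.0525, 0, 0, 0, 0], [-0.4, -0.07, 0, 0, 0, 0], [-0.5, -0.0875, 0, 0, 0, 0], [-0.6, -0.105, 0, 0, 0, 0], [-0.7, -0.125, 0, 0, 0, 0], [-0.75, -0.13, 0, 0, 0, 0]],
])

```text
clock: 3.88
tool_pos: [0.5402, 0.1073, 0.2373]
orientation: [-180.0, 0.0, -89.9]
force: [-0.3, -1.0, -0.2]
opening: 0.058
gripper_force: 30.0
```

```bash
python3 - <<'E'
from plant import ctrl
from h import *
s=ctrl.snapshot("wrist"); np.savez("pics/wrist3.npz",**s); o=ctrl.get_obs(); print(o["tool_pos"],o["clock"],o["opening"],o["joint_pos"])
cv2.imwrite("pics/wrist3.png",s["img"][:,:,::-1])
E
```

```text
[0.54038542 0.10874447 0.23703139] 3.9333 0.0576824973605329 [ 3.17209320e+01  8.50225515e+00 -1.41604152e+01 -2.87339936e-02
 -6.73184702e+01 -3.15407808e+01]
```

View pics/wrist3.png

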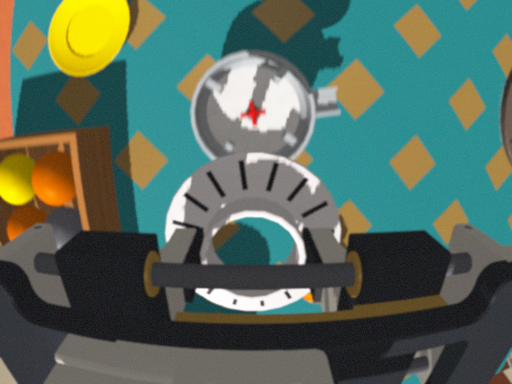

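The wrist view over the juicer shows the red cross at (254,113), the rim ring centred at about (252,110), and the spout at (325,100). The screen is held level below it.

```bash
python3 - <<'E'
from h import *
s=load("pics/wrist3.npz"); img=s["img"]
y0,x0=96,236
r=img[y0:132,x0:x0+38].astype(int); 
for row in r: print("".join("." if not(p[0]>1.8*p[1]+20) else ("#" if p[0]>215 else ("+" if p[0]>170 else "-")) for p in row))
red=(img[...,0].astype(int)>1.8*img[...,1]+20); red[:y0]=0;red[132:]=0;red[:,:x0]=0;red[:,x0+38:]=0
p=plane(s,pts(red),.112,1); c=p.mean(0); print("centroid",c,(p.max(0)+p.min(0))/2)
d=p-c; a=np.arctan2(d[:,1],d[:,0]); w=np.hypot(*d.T)**2
print("yaw4",np.degrees(np.angle((w*np.exp(4j*a)).sum()))/4)
h=cv2.cvtColor(img,cv2.COLOR_RGB2HSV)
m=((h[...,1]<80)&(h[...,2]>90)).astype(np.uint8); o=np.zeros_like(m); o[40:152,185:318]=m[40:152,185:318]
c=outer(o); c=c[(c[:,1]<150)]; print("rim",circ(plane(s,cv2.convexHull(c)[:,0],.09,1),.065)); print("spout",plane(s,[[338,98]],.072,1))
E
```

```text
......................................
......................................
......................................
......................................
......................................
......................................
..............++-.....................
..............+++-....................
..............#++-....................
.............+##++....................
.............+###+....................
.............++##+-...................
.............-+##+-...................
.............-+##+--..................
.............-+###+-----+.............
............--+###++++++++#+..........
...........--++###+++++++##...........
..........+++++####+++++#.............
.......##+++++#####+++++..............
......##.###+++####++++...............
.............++####+-.................
...............####+-.................
................###+..................
................###+..................
................###+..................
.................###..................
.................###..................
.................###..................
..................#...................
......................................
......................................
......................................
......................................
......................................
......................................
......................................
centroid [0.54019369 0.03454496] [0.54043584 0.03512961]
yaw4 9.589052002086877
rim (array([0.54036923, 0.0353055 ]), np.float64(0.0005105042849816999))
spout [[0.44694897 0.01715819]]
```

In the tool's units: 8.5 cm / 40 = 0.2125, 7.4 cm / 40 = 0.185.

Request:
send_rows([
  [[0.0875, 0, 0, 0, 0, 0], [0.1625, 0, 0.025, 0, 0, 0], [0.185, 0, 0.075, 0, 0, 0], [0.185, 0, 0.15, 0, 0, 0], [0.185, 0, 0.2, 0, 0, 0], [0.185, 0, 0.2125, 0, 0, 0], [0.185, 0, 0.2125, 0, 0, 0]],
])

```text
clock: 4.52
tool_pos: [0.5386, 0.0289, 0.1511]
orientation: [179.8, -0.1, -90.0]
force: [-0.4, -0.2, -0.8]
opening: 0.0575
gripper_force: 30.0
```

```bash
python3 - <<'E'
from plant import ctrl
from h import *
s=ctrl.snapshot("wrist"); np.savez("pics/wrist4.npz",**s); 
for i in range(3):
    o=ctrl.get_obs(); print(o["tool_pos"],o["clock"],o["qvel"].round(2) if hasattr(o["qvel"],"round") else o["qvel"]); ctrl.snapshot("side")
E
```

```text
[0.53971185 0.02938233 0.15270957] 4.5667 [ 0.27 -1.3   1.75  0.55 -0.38 -0.  ]
[0.5403637  0.02966731 0.15359721] 4.6167 [ 0.13 -0.77  0.76  0.08  0.09  0.  ]
[0.54064567 0.02987827 0.15400638] 4.6667 [-0.01 -0.51  0.09 -0.2   0.21  0.  ]
```

In the tool's units: 6.2 cm / 40 = 0.155, 6 cm / 40 = 0.15.

Request:
send_rows([
  [[-0.0125, 0.0013, 0, 0, 0, 0], [-0.0125, 0.0013, 0.0375, 0, 0, 0], [-0.0125, 0.0013, 0.075, 0, 0, 0], [-0.0125, 0.0013, 0.1125, 0, 0, 0], [-0.0125, 0.0013, 0.1375, 0, 0, 0], [-0.0125, 0.0013, 0.15, 0, 0, 0], [-0.0125, 0.0013, 0.155, 0, 0, 0], [-0.0125, 0.0013, 0.155, 0, 0, 0]],
])

```text
clock: 5.38
tool_pos: [0.5394, 0.0347, 0.0907]
orientation: [-180.0, -0.0, -90.0]
force: [-0.4, -0.0, -0.1]
opening: 0.0575
gripper_force: 30.0
```

In the tool's units: 0.6 cm / 40 = 0.015, 0.4 cm / 40 = 0.01.

Request:
send_rows([
  [[0, 0, 0.005, 0, 0, 0], [0, 0, 0.01, 0, 0, 0], [0, 0, 0.015, 0, 0, 0], [0, 0, 0.015, 0, 0, 0], [0, 0, 0.015, 0, 0, 0]],
])

```text
clock: 5.8
tool_pos: [0.5397, 0.0347, 0.086]
orientation: [-179.9, 0.0, -90.0]
force: [-3.4, 0.3, 9.3]
opening: 0.0575
gripper_force: 30.0
```

Contact came at the expected height (TCP 86 mm), so I'll open partly; fully open, the finger backs would hit the bowl.

In the tool's units: -0.1 cm / 40 = -0.0025.

Request:
send_rows([
  [[0, 0, -0.0025, 0, 0, 0], [0, 0, -0.0025, 0, 0, 0], [0, 0, -0.0025, 0, 0, 0], [0, 0, -0.0025, 0, 0, 0]],
], fingers=0.76)

```text
clock: 6.13
tool_pos: [0.5392, 0.0345, 0.0855]
orientation: [-180.0, 0.0, -90.0]
force: [0.0, 0.9, 0.2]
opening: 0.0666
gripper_force: 0.0
```

In the tool's units: -15 cm / 40 = -0.375, -13 cm / 40 = -0.325.

Request:
send_rows([
  [[0, 0, -0.025, 0, 0, 0], [0, 0, -0.075, 0, 0, 0], [0, 0, -0.15, 0, 0, 0], [0, 0, -0.25, 0, 0, 0], [-0.1, 0, -0.325, 0, 0, 0], [-0.2, 0, -0.375, 0, 0, 0], [-0.2, 0, -0.375, 0, 0, 0], [-0.2, 0, -0.375, 0, 0, 0]],
])

```text
clock: 6.8
tool_pos: [0.5402, 0.1171, 0.2384]
orientation: [-179.8, 0.1, -89.8]
force: [-0.7, -0.2, -0.3]
opening: 0.0662
gripper_force: 0.0
```

```bash
python3 - <<'E'
from plant import ctrl
from h import *
s=ctrl.snapshot("wrist"); np.savez("pics/wrist5.npz",**s); o=ctrl.get_obs(); print(o["tool_pos"],o["clock"],o["opening"],o["force"])
cv2.imwrite("pics/wrist5.png",s["img"][:,:,::-1])
E
```

```text
[0.53931228 0.11573391 0.23674203] 6.85 0.06638085406354816 [0.11223835 0.03285546 0.10829928]
```

View pics/wrist5.png

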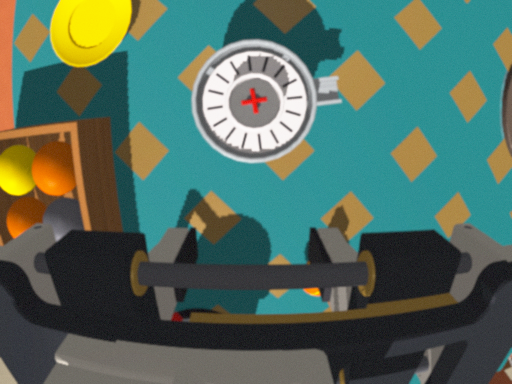

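The screen lies centred in the bowl at (254,101), with the red cross showing at (255,100).

```bash
cat >> h.py <<'E'
def cross(s,x0,y0,x1,y1,z=.112):
    img=s["img"]; red=(img[...,0].astype(int)>1.8*img[...,1]+20); m=np.zeros_like(red); m[y0:y1,x0:x1]=red[y0:y1,x0:x1]
    p=plane(s,pts(m),z,1); c=p.mean(0); d=p-c; a=np.arctan2(d[:,1],d[:,0]); w=np.hypot(*d.T)**2
    return c,(p.max(0)+p.min(0))/2,np.degrees(np.angle((w*np.exp(4j*a)).sum()))/4,len(p)
E
python3 - <<'E'
from h import *
s=load("pics/wrist5.npz"); print(cross(s,236,82,274,118)); print("spout",plane(s,[[341,90]],.072,1))
m=mask(s,"white",(212,56,300,152)); c=outer(m); print("screen",circ(plane(s,cv2.convexHull(c)[:,0],.082,1),.055))
E
```

```text
(array([0.53997834, 0.03320275]), array([0.54010584, 0.03327029]), np.float64(9.815075716542088), 234)
spout [[0.44428791 0.01801663]]
screen (array([0.53827079, 0.03267764]), np.float64(0.00027669862548483637))
```

In the tool's units: -18.5 cm / 40 = -0.4625, -16.5 cm / 40 = -0.4125.

Request:
send_rows([
  [[-0.1, 0, 0, 0, 0, 0], [-0.1875, 0.05, 0, 0, 0, 0], [-0.2625, 0.1, 0, 0, 0, 0], [-0.3375, 0.1625, 0, 0, 0, 0], [-0.4125, 0.225, 0, 0, 0, 0], [-0.4625, 0.2625, 0, 0, 0, 0], [-0.4625, 0.2625, 0, 0, 0, 0], [-0.4625, 0.2625, 0, 0, 0, 0]],
], fingers=1)

```text
clock: 7.52
tool_pos: [0.4333, 0.2994, 0.2349]
orientation: [179.9, -0.1, -89.9]
force: [-0.3, 0.1, 0.5]
opening: 0.0879
gripper_force: 0.0
```

```bash
python3 - <<'E'
from plant import ctrl
from h import *
s=ctrl.snapshot("wrist"); np.savez("pics/wrist6.npz",**s); o=ctrl.get_obs(); print(o["tool_pos"],o["clock"],o["joint_pos"])
cv2.imwrite("pics/wrist6.png",s["img"][:,:,::-1])
E
```

```text
[0.43384444 0.29877005 0.23492954] 7.5667 [ 5.59036196e+01  6.26496182e+00 -1.70957687e+01 -3.59171702e-03
 -6.67340267e+01 -5.58605847e+01]
```

View pics/wrist6.png

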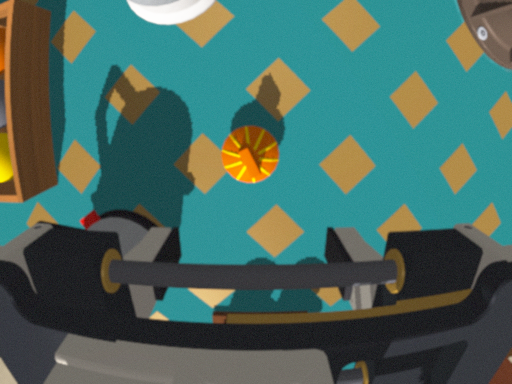

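The reamer is at (250,155), with its fin running diagonally; the kettle shows at the lower left, around (120,230).

```bash
python3 - <<'E'
from h import *
s=load("pics/wrist6.npz"); si=load("pics/side0.npz"); sc=load("pics/scene1.npz")
m=mask(s,"orange",(215,118,288,190)); 
h=cv2.cvtColor(s["img"],cv2.COLOR_RGB2HSV)
m=((h[...,0]>3)&(h[...,0]<30)&(h[...,1]>215)).astype(np.uint8);o=np.zeros_like(m);o[120:190,215:285]=m[120:190,215:285]
c=outer(o); print(c.min(0),c.max(0),"cone centre",circ(plane(s,cv2.convexHull(c)[:,0],.028,1),.036))
print("kettle",plane(sc,[[418,242]],0),plane(si,[[272,146]],0.01))
cv2.imwrite("pics/crop6.png",cv2.resize(s["img"][112:198,206:296,::-1],None,fx=6.5,fy=6.5,interpolation=cv2.INTER_CUBIC))
E
```

```text
[222 127] [277 181] cone centre (array([0.43879671, 0.28085559]), np.float64(0.0011225611990539272))
kettle [[0.68694735 0.43962364]] [[0.63416881 0.37391486]]
```

View pics/crop6.png

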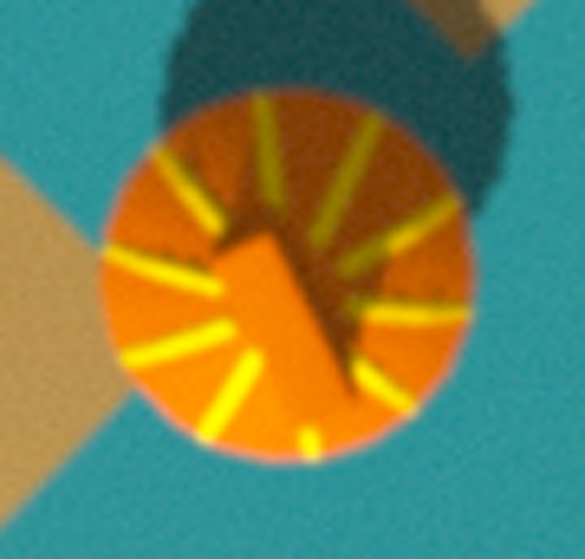

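The fin top has corners near (213,262), (272,233) and (355,390) in the crop; its long edge runs from the second to the third.

```bash
python3 - <<'E'
from h import *
s=load("pics/wrist6.npz")
q=np.array([[213,262],[272,233],[355,390]])/6.5+[206,112]-.4
p=plane(s,q,.084,1); print(p)
e=p[2]-p[1]; f=p[0]-p[1]; print(np.linalg.norm(e),np.degrees(np.arctan2(e[1],e[0])),np.linalg.norm(f),np.degrees(np.arctan2(f[1],f[0])))
u=e/np.linalg.norm(e); n=np.array([-u[1],u[0]]); n*=np.sign(n@f); print("centre",p[1]+e/2+n*.006)
E
```

```text
[[0.44811507 0.26849569]
 [0.43860935 0.26377545]
 [0.42509481 0.28966484]]
0.029204509199050297 117.565032433918 0.010613171438653075 26.407502137138838
centre [0.437171   0.27949668]
```

In the tool's units: 11 cm / 40 = 0.275, 1.9 cm / 40 = 0.0475, -27.3 degrees / 180 = -0.1517.

Request:
send_rows([
  [[0.025, -0.005, 0.05, 0, 0, -0.0389], [0.0475, -0.01, 0.125, 0, 0, -0.0778], [0.0475, -0.01, 0.2, 0, 0, -0.1167], [0.0475, -0.01, 0.25, 0, 0, -0.1517], [0.0475, -0.01, 0.275, 0, 0, -0.1517], [0.0475, -0.01, 0.275, 0, 0, -0.1517], [0.0475, -0.01, 0.275, 0, 0, -0.1517]],
])

```text
clock: 8.15
tool_pos: [0.4388, 0.2798, 0.1258]
orientation: [180.0, -0.0, -63.0]
force: [0.7, 0.2, 0.4]
opening: 0.0877
gripper_force: 0.0
```

```bash
python3 - <<'E'
from plant import ctrl
from h import *
for i in range(3): s=ctrl.snapshot("wrist")
np.savez("pics/wrist7.npz",**s); o=ctrl.get_obs(); print(o["tool_pos"],o["orientation"],o["clock"])
cv2.imwrite("pics/crop7.png",cv2.resize(s["img"][120:300,160:350,::-1],None,fx=3.3,fy=3.3,interpolation=cv2.INTER_CUBIC))
E
```

```text
[0.43901027 0.28106925 0.12697979] [-1.79874274e+02  4.49154975e-02 -6.28122456e+01] 8.3
```

View pics/crop7.png

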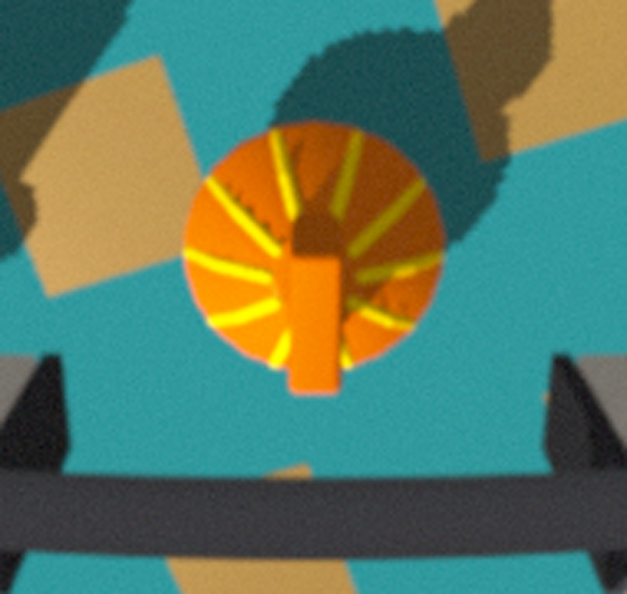

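The fin is almost exactly along the tool's x axis: its top spans (290,257)–(341,393) in the crop, midway between the fingers.

```bash
python3 - <<'E'
from h import *
s=load("pics/wrist7.npz")
q=np.array([[291,257],[341,257],[340,393],[289,393]])/3.3+[160,120]-.35
p=plane(s,q,.084,1); print(p.mean(0)); e=(p[2]+p[3]-p[0]-p[1])/2; print(np.linalg.norm(e),np.degrees(np.arctan2(e[1],e[0])), np.linalg.norm(p[1]-p[0]))
E
```

```text
[0.43675766 0.28008323]
0.03233537558220216 116.7470999263022 0.010707197599581122
```

In the tool's units: 7.3 cm / 40 = 0.1825, 6.8 cm / 40 = 0.17.

Request:
send_rows([
  [[0, 0.005, 0.0375, 0, 0, 0], [0, 0.005, 0.0875, 0, 0, 0], [0, 0.005, 0.1375, 0, 0, 0], [0, 0.005, 0.17, 0, 0, 0], [0, 0.005, 0.1825, 0, 0, 0], [0, 0.005, 0.1825, 0, 0, 0], [0, 0.005, 0.1825, 0, 0, 0]],
])

```text
clock: 8.88
tool_pos: [0.4369, 0.2802, 0.0535]
orientation: [-179.9, 0.0, -62.7]
force: [0.7, -0.2, -0.6]
opening: 0.0877
gripper_force: 0.0
```

Request:
send_rows([
  [[0, 0, 0, 0, 0, 0], [0, 0, 0, 0, 0, 0], [0, 0, 0, 0, 0, 0], [0, 0, 0, 0, 0, 0], [0, 0, 0, 0, 0, 0], [0, 0, 0, 0, 0, 0], [0, 0, 0, 0, 0, 0], [0, 0, 0, 0, 0, 0]],
], fingers=0)

```text
clock: 9.55
tool_pos: [0.4364, 0.2796, 0.0525]
orientation: [180.0, -0.0, -62.7]
force: [-0.2, 0.1, 0.2]
opening: 0.0401
gripper_force: 0.0
```

Request:
send_rows([
  [[0, 0, 0, 0, 0, 0], [0, 0, 0, 0, 0, 0], [0, 0, 0, 0, 0, 0], [0, 0, 0, 0, 0, 0], [0, 0, 0, 0, 0, 0], [0, 0, 0, 0, 0, 0], [0, 0, 0, 0, 0, 0], [0, 0, 0, 0, 0, 0]],
])

```text
clock: 10.22
tool_pos: [0.4363, 0.2795, 0.0524]
orientation: [180.0, -0.0, -62.7]
force: [0.1, -0.1, -1.1]
opening: 0.0114
gripper_force: 30.0
```

In the tool's units: -19 cm / 40 = -0.475, -17 cm / 40 = -0.425, 10 degrees / 180 = 0.0556.

Request:
send_rows([
  [[0, 0, -0.05, 0, 0, 0], [0, 0, -0.125, 0, 0, 0], [0, 0, -0.225, 0, 0, 0], [0, 0, -0.325, 0, 0, 0], [0, 0, -0.425, 0, 0, 0], [0.025, 0, -0.475, 0, 0, 0], [0.1, -0.0125, -0.475, 0, 0, 0.0278], [0.1875, -0.025, -0.475, 0, 0, 0.0556]],
])

```text
clock: 10.88
tool_pos: [0.4802, 0.2185, 0.2448]
orientation: [-179.8, 0.1, -72.7]
force: [-0.2, 0.3, -3.0]
opening: 0.0122
gripper_force: 30.0
```

```bash
python3 - <<'E'
from plant import ctrl
o=ctrl.get_obs(); print(o["tool_pos"],o["orientation"],o["opening"],o["gripper_force"])
import numpy as np
y=np.radians(o["orientation"][2]); d=np.array([.545,.125])-o["tool_pos"][:2]
print("tool shift cm",100*(d@[np.cos(y),np.sin(y)]),100*(d@[np.sin(y),-np.cos(y)]))
E
```

```text
[0.48017652 0.21851941 0.24481974] [-1.79770145e+02  1.34597146e-01 -7.27406273e+01] 0.0121511521398036 29.995578825473785
tool shift cm 10.85413505025041 -3.4157570030649302
```

In the tool's units: 10.5 cm / 40 = 0.2625, 10 cm / 40 = 0.25, 7.1 degrees / 180 = 0.0394.

Request:
send_rows([
  [[0.0875, -0.025, 0, 0, 0, 0.0278], [0.175, -0.05, 0, 0, 0, 0.0394], [0.25, -0.075, 0, 0, 0, 0.0394], [0.2625, -0.0825, 0, 0, 0, 0.0394], [0.2625, -0.0825, 0, 0, 0, 0.0394], [0.2625, -0.0825, 0, 0, 0, 0.0394]],
])

```text
clock: 11.38
tool_pos: [0.5423, 0.1267, 0.2422]
orientation: [180.0, 0.0, -79.9]
force: [-0.4, 0.6, -1.5]
opening: 0.0114
gripper_force: 30.0
```

```bash
python3 - <<'E'
from plant import ctrl
from h import *
for i in range(6): s=ctrl.snapshot("wrist")
np.savez("pics/wrist8.npz",**s); o=ctrl.get_obs(); print(o["tool_pos"],o["orientation"],o["clock"],o["opening"])
img=s["img"]; red=((img[...,0].astype(int)>1.8*img[...,1]+20)&(img[...,2]<90)&(img[...,1]<90)); red[150:]=0; red[:, :200]=0; red[:,320:]=0
P=pts(red); c=np.median(P,0).astype(int); print(c,len(P))
r=cross(s,c[0]-20,c[1]-20,c[0]+20,c[1]+20); print(r)
h=cv2.cvtColor(img,cv2.COLOR_RGB2HSV); x,y=c
m=((h[...,1]<80)&(h[...,2]>90)).astype(np.uint8); b=np.zeros_like(m); b[max(0,y-72):y+55,x-68:x+62]=m[max(0,y-72):y+55,x-68:x+62]
print("rim",circ(plane(s,cv2.convexHull(outer(b))[:,0],.09,1),.065))
v=np.vstack([cv2.resize(img[max(0,y-75):y+65,x-80:x+110],None,fx=3,fy=3,interpolation=cv2.INTER_CUBIC)])
cv2.imwrite("pics/crop8.png",v[...,::-1]); print(x-80,max(0,y-75))
E
```

```text
[0.54202659 0.12793394 0.2427476 ] [-1.79984940e+02  9.41188614e-03 -7.97170835e+01] 11.6833 0.012180114419325682
[271  92] 222
(array([0.54119415, 0.03414353]), array([0.54100002, 0.03393342]), np.float64(10.048616472546817), 225)
rim (array([0.5402518 , 0.03350133]), np.float64(0.0005382121662685091))
191 17
```

View pics/crop8.png

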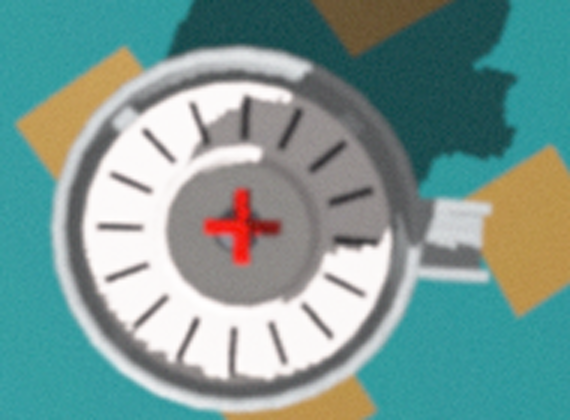

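The wrist view shows the cross parallel to the tool axes at tool yaw -79.8, so the reamer is already turned to mesh. Moving over the drive.

In the tool's units: 9.2 cm / 40 = 0.23, 9 cm / 40 = 0.225.

Request:
send_rows([
  [[0.0875, 0.0175, 0, 0, 0, 0], [0.175, 0.035, 0, 0, 0, 0], [0.225, 0.045, 0.025, 0, 0, 0], [0.23, 0.045, 0.075, 0, 0, 0], [0.23, 0.045, 0.1125, 0, 0, 0], [0.23, 0.045, 0.1325, 0, 0, 0], [0.23, 0.045, 0.1325, 0, 0, 0], [0.23, 0.045, 0.1325, 0, 0, 0]],
])

```text
clock: 12.35
tool_pos: [0.5411, 0.0338, 0.1898]
orientation: [180.0, -0.0, -79.7]
force: [0.1, 0.2, -1.1]
opening: 0.012
gripper_force: 30.0
```

```bash
python3 - <<'E'
from plant import ctrl
from h import *
for i in range(6): s=ctrl.snapshot("side")
np.savez("pics/side9.npz",**s); o=ctrl.get_obs(); print(o["tool_pos"],o["orientation"],o["clock"],o["force"])
y=np.radians(o["orientation"][2]); d=np.array([.5405,.034])-o["tool_pos"][:2]
print("tool shift cm",100*(d@[np.cos(y),np.sin(y)]),100*(d@[np.sin(y),-np.cos(y)]))
E
```

```text
[0.54129881 0.03369446 0.19023813] [-1.79937567e+02  9.82698782e-03 -7.97748548e+01] 12.65 [ 0.4208571  -0.34409589 -1.66243294]
tool shift cm -0.044248789622443815 0.07318834910346071
```

Now I'm lowering gently toward the drive top (contact expected at TCP ≈ 0.165).

In the tool's units: 3.1 cm / 40 = 0.0775, 3 cm / 40 = 0.075.

Request:
send_rows([
  [[0, 0.0025, 0.02, 0, 0, 0], [0, 0.0025, 0.0375, 0, 0, 0], [0, 0.0025, 0.0525, 0, 0, 0], [0, 0.0025, 0.0625, 0, 0, 0], [0, 0.0025, 0.07, 0, 0, 0], [0, 0.0025, 0.075, 0, 0, 0], [0, 0.0025, 0.0775, 0, 0, 0], [0, 0.0025, 0.0775, 0, 0, 0]],
])

```text
clock: 13.32
tool_pos: [0.54, 0.0332, 0.1584]
orientation: [180.0, -0.0, -79.8]
force: [0.6, 0.0, -1.9]
opening: 0.0119
gripper_force: 30.0
```

At 0.158 the socket is 6 mm past the drive top with no push-back, so it is meshing.

In the tool's units: 1.3 cm / 40 = 0.0325, 1.2 cm / 40 = 0.03.

Request:
send_rows([
  [[0, 0, 0.0075, 0, 0, 0], [0, 0, 0.015, 0, 0, 0], [0, 0, 0.02, 0, 0, 0], [0, 0, 0.025, 0, 0, 0], [0, 0, 0.03, 0, 0, 0], [0, 0, 0.0325, 0, 0, 0], [0, 0, 0.0325, 0, 0, 0]],
])

```text
clock: 13.9
tool_pos: [0.5398, 0.0332, 0.1452]
orientation: [180.0, -0.0, -79.8]
force: [0.4, -0.1, -1.1]
opening: 0.0119
gripper_force: 30.0
```

In the tool's units: 0.7 cm / 40 = 0.0175, 0.6 cm / 40 = 0.015.

Request:
send_rows([
  [[0, 0, 0.005, 0, 0, 0], [0, 0, 0.01, 0, 0, 0], [0, 0, 0.015, 0, 0, 0], [0, 0, 0.0175, 0, 0, 0], [0, 0, 0.0175, 0, 0, 0], [0, 0, 0.0175, 0, 0, 0]],
])

```text
clock: 14.4
tool_pos: [0.5403, 0.0332, 0.1391]
orientation: [-180.0, -0.0, -79.8]
force: [-0.2, 1.0, 5.9]
opening: 0.0118
gripper_force: 30.0
```

In the tool's units: 0.4 cm / 40 = 0.01, 0.3 cm / 40 = 0.0075.

Request:
send_rows([
  [[0, 0, 0.0025, 0, 0, 0], [0, 0, 0.005, 0, 0, 0], [0, 0, 0.0075, 0, 0, 0], [0, 0, 0.01, 0, 0, 0], [0, 0, 0.01, 0, 0, 0], [0, 0, 0.01, 0, 0, 0], [0, 0, 0.01, 0, 0, 0], [0, 0, 0.01, 0, 0, 0]],
])

```text
clock: 15.07
tool_pos: [0.5404, 0.0332, 0.1355]
orientation: [-179.9, -0.0, -79.8]
force: [-2.1, 0.8, 8.9]
opening: 0.0116
gripper_force: 30.0
```

```bash
python3 - <<'E'
from plant import ctrl
from h import *
F=[];Z=[]
for i in range(8):
    s=ctrl.snapshot("side"); o=ctrl.get_obs(); F.append(o["force"]);Z.append(o["tool_pos"][2])
print(np.mean(F,0),np.round(Z,4),o["opening"],o["gripper_force"],o["orientation"],o["clock"])
E
```

```text
[-2.74232592  0.03500696  8.21122986] [0.1354 0.1355 0.1355 0.1355 0.1355 0.1355 0.1355 0.1355] 0.011816033690885405 30.001274943351746 [-1.79933856e+02 -9.00723387e-03 -7.97749196e+01] 15.4667
```

Height (9.0 mm of travel) and force (about 9.5 N including the reamer's weight, or about 8.5 mm) agree: the drive is well past two thirds, and the grip isn't slipping.

```bash
python3 -c "
from plant import ctrl
print(ctrl.close_job())"
```

```text
the job is handed in; nothing more can be done
None
```

I handed the job in at about 15.5 s: the screen lies in the bowl collar up, and the reamer is meshed, fully home and still gripped, holding the drive about 8.5–9 mm down. That travel is worked out from tool height and force, not seen in an image. I also viewed 11 pictures, one over the limit of 10.

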